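# Test a foot switch and probe its outputs

## Robot

A 6-joint arm with a two-finger parallel gripper is mounted at the origin on the work surface. World frame = base frame: x ahead of the robot, y to its left, z up, the work surface at z = 0. Lengths are in m, angles in rad, forces in N, time in s.
With the tool pointing down it reaches from about 0.275 to 0.725 m from the base axis. Payload 5.6 kg.
Tool frame: the origin (TCP) lies at the very end of the fingers, on their centre line; the grasp point (between the pads) lies bot.pinch_z behind it (bot.pinch_z is the distance from the TCP to the grasp point, in m); z points along the fingers, y is the line along which they close (so a half turn about z gives the same grasp; the last joint's range is limited). The gripper opens to 85 mm and grips with 20 to 120 N. Pads are 22 mm wide; open, the fingers measure 114 mm over their backs; the gripper's body (76 mm by 85 mm) begins 54 mm behind the grasp point. The pads swing forward as they close: fully open they stand 13 mm farther back than shut.
Start: joints at [-0.984, 0.255, 0.108, 0, -1.424, -0.285], TCP at [0.164, -0.525, 0.196] pointing down, gripper open.
Joint ranges: [-2.95, 2.95], [-1.21, 1.97], [-1.09, 1.5], [-2.87, 1.71], [-2.94, -0.07], [-3.05, 3.05]. Speed limits (rad/s): [2.57, 2.57, 3.14, 3.14, 3.14, 3.14].

## Interface

Orientations are given as a rotation vector (axis times angle).
In Python, from plant import bot gives the robot as it stands.
- The arm moves only by the tool step_arm, never from a script. Its argument "deltas" is a list that holds one entry, the list of rows, each a list of 7 numbers: the finger opening in mm, from 0 to 85.4, then the shift along the world's x, y, z in mm, then the turn, a rotation vector about the world's x, y, z in degrees. In form: [[[jaw, tx, ty, tz, ax, ay, az], ...]]. A call has 1 to 20 rows; each row is the pose to reach, as a shift and turn from the pose commanded when the call began; what a row does not reach only later rows make up. A row lasts 1/8 s, in which the tool goes at most 62.5 mm and 10.7 degrees, less where a joint would pass 70% of its speed; a pose out of reach is approached as far as the arm can. A call with a gripper value outside its range is refused whole. The fingers move at their own pace and stop on an object; the grip force is fixed at half the most. Time passes only in rows, so rows that repeat a pose let the fingers close. It gives the time, the measured TCP pose, the force, the opening and the grip force at its end, in the units of the state.
- bot.get_state(): the state, without advancing time (a new reading comes with each control period).
- bot.grab_frame(name): name is "scene" or "top"; returns (picture, depth): 384x512x3 uint8, blue, green, red; 384x512 float32, m along the optical axis (not along the pixel's ray), 0 where there is no reading.
- bot.get_calibration(name): a dict with "fov_y" (degrees; the focal length in pixels is half the picture's height over the tangent of half this angle, whatever the lens; pixels are square), "cx", "cy" (the principal point, pixels), "rvec" (rotation vector, rad) and "tvec" (3), from world to camera coordinates, as OpenCV has them. Camera axes: x right, y down, z forward; pixel columns grow to the right and rows downward; lengths in m; the calibration is good to about 2 mm. A picture is of the moment at which its call begins. get_calibration takes no time and is no camera call.
- bot.job_done(): hands the job in; it is judged then, once.
The state is a dict: "time": time; "qpos": joint angles; "qvel": joint speeds; "joint_torque": joint torques, N m; "position": TCP position; "orientation": TCP orientation; "wrist_force": force on the tool from outside, world axes, zero at the start; "moment": the same for the moment, N m; "grip_width": finger opening in m; "finger_force": force on a finger pad.
Only numpy, scipy, OpenCV 4.12 (cv2) and the standard library are available. Lean on these libraries where they do the work, as an engineer would, in place of code of your own. Each camera call takes 0.05 s, during which the arm holds its last target. There are 200 camera calls.

## Task

Test the latching foot switch: with the gripper's fingers press its yellow pedal fully down to its stop, keep it down for about a second, then let it come all the way up. Then take the orange probe from its cradle and gently touch its tip onto the red stud and after that the blue stud, each so that the stud visibly gives under the tip for half a second. Lay the probe back in both saddles of its cradle; do not touch the green stud's post, and leave the bin, the metal bar and the screwdriver where they are.

Things in the scene. Friction and masses are not known exactly. Their poses are not given: they have to be found in the camera images.
- footswitch: Fixed foot switch: dark base plate 200 x 110 x 12 mm with the yellow treadle hinged above it. Origin at the centre of the underside; z up; the hinge line runs along its y at x = +75 mm, z = 50 mm; the pedal's free end is at its -x end.
- pedal (a joint): Pedal angle in rad: 0 up (rest), 0.26 at the stop. A spring brings it back; it needs about 4 N at the tread point to start and 11 N at the stop.
- tread (a point): Point to press: middle of the black rubber tread on top of the yellow pedal (86 mm wide, 165 mm long), 132 mm from the hinge line; about 79 mm above the table when up, 45 mm when down. Moves with the pedal, which slopes up 0.15 rad to its free end at rest and 0.11 rad down at the stop. The tread reaches 27 mm from it toward the free end, 35 mm toward the hinge.
- cradle: Fixed cradle: dark base 150 x 90 x 8 mm with two white uprights (14 mm along x, 44 mm along y) at x = -50 and +50 mm, each ending in a saddle 90 mm above the table, 34 mm wide between two 5 mm lips that rise 12 mm above the saddle floor. Origin at the centre of the underside; z up; the probe's handle lies along x.
- probe: Loose orange T-shaped probe with black ends, 0.13 to 0.25 kg: straight handle bar 140 mm (its x) x 24 mm (its y) x 22 mm (z), from whose middle a black and brass stem points down. Origin at the centre of the handle bar, which is 101 mm above the table in the cradle. Between the cradle uprights 86 mm of the handle is free to grip.
- probe_tip (a point): Brass ball tip (10 mm diameter) of the probe's stem, lowest point, 66 mm straight below the probe's origin.
- post_red: Fixed white square test post, 62 x 62 mm foot, 45 mm tall, with a sprung red round stud (32 mm diameter) standing 12 mm out of its top. Origin at the centre of its underside, z up.
- red_top (a point): Centre of the flat top of the red stud, 57 mm above the table when up; the stud sinks up to 8 mm straight down against a spring (about 1.5 N to start it, 6 N at the bottom) and moves this point with it.
- stud_red (a joint): How far the red stud is sunk, m: 0 up, 0.008 fully down.
- post_blue: Fixed white square test post, 62 x 62 mm foot, 45 mm tall, with a sprung blue round stud (32 mm diameter) standing 12 mm out of its top. Origin at the centre of its underside, z up.
- blue_top (a point): Centre of the flat top of the blue stud, 57 mm above the table when up; the stud sinks up to 8 mm straight down against a spring (about 1.5 N to start it, 6 N at the bottom) and moves this point with it.
- stud_blue (a joint): How far the blue stud is sunk, m: 0 up, 0.008 fully down.
- post_green: Fixed white square test post, 62 x 62 mm foot, 45 mm tall, with a sprung green round stud (32 mm diameter) standing 12 mm out of its top. Origin at the centre of its underside, z up. Not to be touched.
- bin: Loose empty green parts bin 100 x 80 x 50 mm, origin at the centre of its underside. Bystander.
- loadcell: Loose aluminium load-cell bar 35 x 130 (y) x 35 mm, origin at the centre of its underside. Bystander.
- screwdriver: Loose screwdriver lying on the bench, about 200 mm long along its x, in front of the robot. Bystander.
Not all that is in view belongs to the job. There is more than one size of the probe; the job needs the largest.

How it is judged:
On the way, in this order (a step that is already met when the one before it is completed fails the run):
1. the fingers press the pedal to its stop (value of joint pedal above 0.24 rad and contact force between the fingers and footswitch above 2 N), for 0.5 s.
2. the pedal has come fully up again (value of joint pedal below 0.02 rad), for 0.1 s.
3. the held probe's tip presses the red stud in (value of joint stud_red above 0.0015 m and contact force between probe and post_red above 0.5 N and horizontal distance between probe_tip and red_top below 0.014 m and contact force between the fingers and probe above 1 N), for 0.2 s.
4. then the blue stud (value of joint stud_blue above 0.0015 m and contact force between probe and post_blue above 0.5 N and horizontal distance between probe_tip and blue_top below 0.014 m and contact force between the fingers and probe above 1 N), for 0.2 s.
At the end, for the whole second after the job is handed in: The probe lies at rest in both saddles of its cradle, stem down (handle within 22 mm of the middle lengthwise, 8 mm sideways, 4 mm in height, 0.15 rad); the pedal is up (below 0.02 rad) and both studs are up (x of probe in the frame of cradle between -0.022 and 0.022 m and y of probe in the frame of cradle between -0.008 and 0.008 m and z of probe in the frame of cradle between 0.097 and 0.105 m and angle between the x axis of probe and the x axis of cradle, either way round below 0.15 rad and angle between probe's own z axis and vertical below 0.15 rad and linear speed of probe below 0.02 m/s and value of joint pedal below 0.02 rad and value of joint each of stud_red, stud_blue below 0.0015 m); the robot touches nothing.
It fails at once if a stud is hit with more than 20 N (contact force between probe and post_red above 20 N or contact force between probe and post_blue above 20 N).
It fails at once if the green stud or its post is touched (contact force between anything else and post_green above 0.5 N).
It fails at once if the bin, the metal bar or the screwdriver is shifted by more than 15 mm (distance of any of bin, loadcell, screwdriver from where it was at the start of the episode above 0.015 m).
It also fails if it takes over 72 s, if anything falls off the work surface, if the arm or the gripper's body presses on something with over 40 N, if the wrist force passes 120 N, or if a joint passes its speed limit or range.

## Working session

There is one attempt and no reset: what is moved stays moved. The work goes in short steps, Python scripts to look and compute and a tool call to move; the robot and the scene stay as the last step left them, time stands still between calls to the robot, and variables do not carry over. Pictures are saved under pics/ and viewed, at most 10 in all, crops included, and the job is handed in when it is done.

Besides the shell and the picture viewer there is one more tool, called after ">>>" by a JSON object that holds its "fn" and its "kwargs", one argument or row to a line. step_arm: Moves the arm, as the interface text tells. Its arguments: {"type":"object","properties":{"deltas":{"type":"array","items":{"type":"array","items":{"type":"array","items":{"type":"number"}}}}},"required":["deltas"]}

```bash
mkdir -p pics
cat > h.py <<'E'
from plant import bot
import numpy as np, cv2
def cam(n):
    c=bot.get_calibration(n); f=192/np.tan(np.radians(c["fov_y"])/2)
    R=cv2.Rodrigues(np.array(c["rvec"],float))[0]; return f,c["cx"],c["cy"],R,np.array(c["tvec"],float)
def cloud(n,d):
    f,cx,cy,R,t=cam(n); v,u=np.mgrid[0:d.shape[0],0:d.shape[1]]
    P=np.stack([(u-cx)/f*d,(v-cy)/f*d,d],-1); W=(P-t)@R; W[d==0]=np.nan; return W
E
python3 - <<'E'
from h import *
for n in("scene","top"):
    im,d=bot.grab_frame(n); cv2.imwrite(f"pics/{n}0.png",im); np.savez(f"{n}0.npz",im=im,d=d)
    print(n,bot.get_calibration(n))
print(bot.get_state(),bot.pinch_z)
E
```

```text
scene {'fov_y': 53.69420935260052, 'cx': 256.81543937201184, 'cy': 191.00949646564422, 'rvec': array([ 1.60973555,  1.60025731, -0.89380876]), 'tvec': array([ 0.05886181, -0.22633537,  1.71820592])}
top {'fov_y': 54.31080035086754, 'cx': 254.51222270610603, 'cy': 197.03741792283986, 'rvec': array([ 2.16235894, -2.21836167,  0.05682772]), 'tvec': array([-0.01579132,  0.58705121,  1.20269934])}
{'time': 0.1, 'qpos': array([-9.84397752e-01,  2.55721204e-01,  1.07149291e-01, -4.13737506e-04,
       -1.42391477e+00, -2.84568993e-01]), 'qvel': array([-0.00018448, -0.00288094,  0.00242061,  0.00296097,  0.00039485,
        0.00038798]), 'joint_torque': array([-4.94020293e-03, -3.87604415e+01,  2.38474149e+01,  5.37809059e+00,
       -3.80610523e-03, -1.06837615e-05]), 'position': array([ 0.16338014, -0.52464998,  0.19477605]), 'orientation': array([ 4.72169015e-01, -3.10556028e+00, -2.67826152e-03]), 'wrist_force': array([-0.11038951,  0.20002083,  0.46958027]), 'moment': array([0.03537219, 0.09118934, 0.01461274]), 'finger_force': 0.0, 'grip_width': 0.085717485645702} 0.0187
```

View pics/scene0.png

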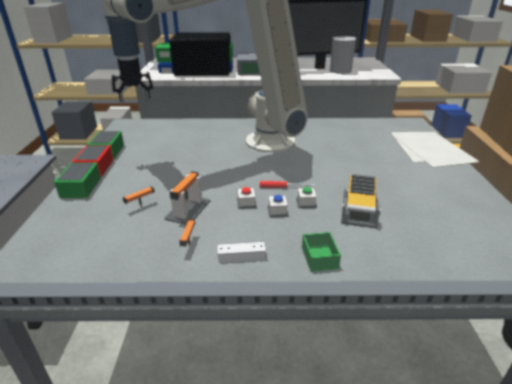

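View pics/top0.png

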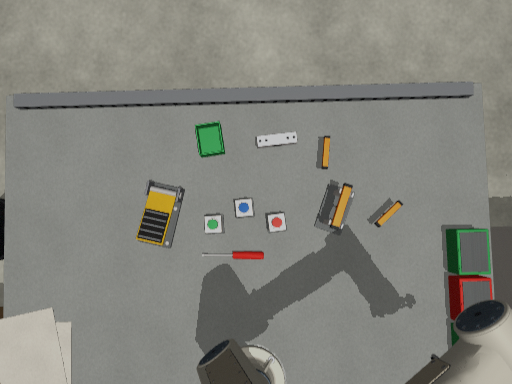

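The top view shows the foot switch at (160,213) with its tread toward the robot, and the cradle with the large probe at (340,206). The red, blue and green studs are at (277,222), (244,207) and (213,224). Two smaller probes at (326,152) and (389,213) are decoys.

```bash
cat > m.py <<'E'
from h import *
z=np.load("top0.npz"); im,d=z["im"],z["d"]; W=cloud("top",d)
hsv=cv2.cvtColor(im,cv2.COLOR_BGR2HSV); H,S,V=[hsv[...,i].astype(int) for i in range(3)]
def box(u0,u1,v0,v1):
    m=np.zeros(H.shape,bool); m[v0:v1,u0:u1]=1; return m
def rep(n,m):
    p=W[m]; p=p[~np.isnan(p[:,0])]
    (c,s,a)=cv2.minAreaRect((p[:,:2]*1000).astype(np.float32))
    print(n,len(p),"mean",p.mean(0).round(4),"rect c",np.round(c,1),np.round(s,1),round(a,1),"z",np.percentile(p[:,2],[5,50,95]).round(3))
sat=S>120
rep("red",box(262,292,210,236)&sat&(W[...,2]>.05))
rep("blue",box(230,260,195,220)&sat&(W[...,2]>.05))
rep("green",box(200,227,210,236)&sat&(W[...,2]>.05))
for n,b in(("redpost",(262,292,207,236)),("bluepost",(230,260,195,220)),("greenpost",(200,227,210,236))): rep(n,box(*b)&(W[...,2]>.035))
org=sat&(H>8)&(H<30)
rep("pedal_yellow",box(130,190,175,255)&org)
rep("pedal_high",box(130,190,175,255)&(W[...,2]>.03))
rep("pedal_tread",box(130,190,175,255)&(W[...,2]>.045)&(V<70))
rep("base",box(130,190,175,255)&(W[...,2]>.006))
rep("handle",box(310,365,175,240)&org)
rep("handle_hi",box(310,365,175,240)&(W[...,2]>.106))
rep("cradle",box(310,365,175,240)&(W[...,2]>.004)&(W[...,2]<.02))
rep("uprights",box(310,365,175,240)&(W[...,2]>.085)&(S<60)&(V>120))
rep("bin",box(190,228,118,162)&sat)
rep("cell",box(250,302,128,152)&(W[...,2]>.02))
rep("screw",box(200,268,247,263)&(W[...,2]>.008))
rep("small1",box(315,335,130,172)&org); rep("small2",box(370,408,195,230)&org)
cv2.imwrite("pics/crop.png",np.hstack([cv2.resize(im[175:255,x:x+80],None,fx=5,fy=5,interpolation=2) for x in(125,300)]))
E
python3 m.py
```

```text
red 69 mean [ 0.5038 -0.098   0.0579] rect c [504.  -97.8] [28.4 25.1] 88.5 z [0.054 0.058 0.061]
blue 68 mean [0.5535 0.0052 0.0579] rect c [553.6   4.5] [28.4 25.2] 89.2 z [0.055 0.057 0.062]
green 65 mean [0.5035 0.1037 0.0578] rect c [503.2 103.8] [25.3 27.2] 27.0 z [0.054 0.058 0.062]
redpost 288 mean [ 0.5023 -0.0978  0.0492] rect c [502.3 -98.2] [53.7 53.7] 6.1 z [0.043 0.047 0.06 ]
bluepost 285 mean [0.5517 0.0048 0.0492] rect c [551.7   5. ] [53.6 53.8] 3.3 z [0.042 0.047 0.06 ]
greenpost 294 mean [0.5019 0.1033 0.0491] rect c [501.4 104.6] [53.8 54. ] 0.0 z [0.042 0.047 0.06 ]
pedal_yellow 679 mean [0.5501 0.2705 0.0651] rect c [528.1 280.3] [ 89.5 155. ] 76.1 z [0.056 0.063 0.082]
pedal_high 1683 mean [0.54   0.2742 0.069 ] rect c [540.9 275.9] [116.5 185.4] 75.3 z [0.055 0.069 0.083]
pedal_tread 514 mean [0.5115 0.2833 0.075 ] rect c [544.2 271.4] [101.4 174.4] 75.3 z [0.063 0.076 0.084]
base 2251 mean [0.5378 0.2681 0.0547] rect c [540.6 278.7] [251.8 192.5] 1.2 z [0.01  0.063 0.082]
handle 375 mean [ 0.5478 -0.2891  0.1117] rect c [ 547.7 -290.6] [ 24.6 124.6] 70.1 z [0.102 0.113 0.116]
handle_hi 395 mean [ 0.5459 -0.2896  0.1128] rect c [ 544.8 -293.1] [ 35.8 142.1] 67.7 z [0.109 0.113 0.116]
cradle 958 mean [ 0.5425 -0.2858  0.0082] rect c [ 547.8 -300.5] [177.3 211.6] 87.8 z [0.004 0.008 0.013]
uprights 47 mean [ 0.5451 -0.2928  0.1002] rect c [ 540.3 -290.2] [ 44.2 113.7] 69.4 z [0.091 0.101 0.106]
bin 819 mean [0.7813 0.1126 0.0171] rect c [783.9 111.1] [115.3  80. ] 7.7 z [0.001 0.007 0.051]
cell 463 mean [ 0.7695 -0.1065  0.0349] rect c [ 770.7 -106.7] [ 36.1 129.9] 5.3 z [0.028 0.035 0.039]
screw 297 mean [0.3994 0.0142 0.0223] rect c [406.4  44.5] [197.6  32.9] 84.4 z [0.014 0.023 0.029]
small1 185 mean [ 0.7224 -0.2594  0.0562] rect c [ 722.3 -260.5] [18.7 93.8] 83.3 z [0.051 0.057 0.061]
small2 184 mean [ 0.5234 -0.4512  0.0561] rect c [ 522.8 -451.6] [17.7 94.4] 42.0 z [0.049 0.057 0.061]
```

View pics/crop.png

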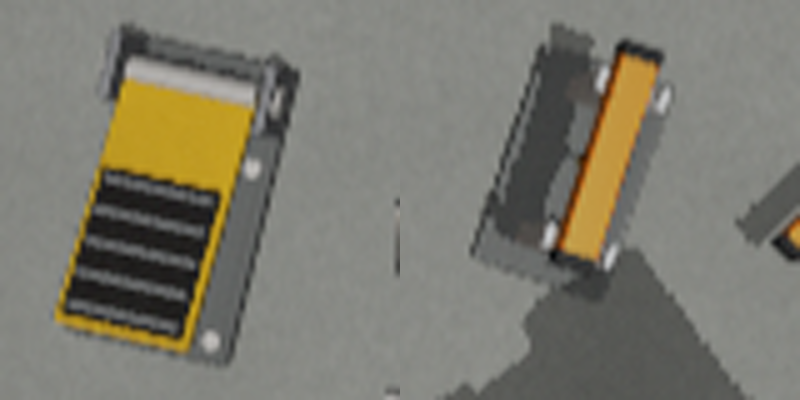

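The crop shows the treadle's black tread centred near full-image pixel (153,225), its free end towards the robot. The probe handle lies in both saddles, tilted about 20°, centred near (342,205). Next I refine those two positions.

```bash
cat >> m.py <<'E'
print("----")
m=(box(130,175,205,250)&(W[...,2]>.06)&(S<110)&(V<140)).astype(np.uint8)
n,l,st,c=cv2.connectedComponentsWithStats(m); k=1+np.argmax(st[1:,4]); rep("tread",l==k)
rep("handle_top",box(310,365,175,240)&(W[...,2]>.109)&((H>8)&(H<30)&(S>100)|(V<60)))
rep("orange_top",box(310,365,175,240)&(W[...,2]>.109)&org)
print(-cam("top")[3].T@cam("top")[4])
z=np.load("scene0.npz"); im,d=z["im"],z["d"]; W=cloud("scene",d)
hsv=cv2.cvtColor(im,cv2.COLOR_BGR2HSV); H,S,V=[hsv[...,i].astype(int) for i in range(3)]
org=(S>120)&(H>5)&(H<30)
rep("s handle",box(165,203,168,200)&org&(W[...,2]>.085)); rep("s handle top",box(165,203,168,200)&org&(W[...,2]>.108))
rep("s red",box(235,260,180,210)&(S>120)&(W[...,2]>.053)); rep("s blue",box(265,290,190,217)&(S>120)&(W[...,2]>.053))
rep("s yellow",box(340,385,165,225)&org)
E
python3 m.py | sed -n '/----/,$p'
```

```text
----
tread 698 mean [0.5046 0.2848 0.0765] rect c [504.6 285. ] [73.8 90.1] 75.6 z [0.069 0.076 0.084]
handle_top 353 mean [ 0.5462 -0.2899  0.1131] rect c [ 546. -290.] [ 24.5 141.4] 70.1 z [0.11  0.113 0.116]
orange_top 320 mean [ 0.5474 -0.2902  0.1131] rect c [ 547.7 -290.7] [ 24.2 124.6] 70.4 z [0.11  0.113 0.116]
[ 0.51757625 -0.03551861  1.23378176]
s handle 204 mean [ 0.5526 -0.2859  0.1079] rect c [ 549.9 -287.8] [ 23.7 129.1] 69.5 z [0.099 0.109 0.112]
s handle top 144 mean [ 0.5529 -0.2888  0.1099] rect c [ 549.9 -287.8] [ 23.6 129.1] 69.9 z [0.108 0.11  0.112]
s red 27 mean [ 0.51   -0.0966  0.055 ] rect c [510.  -96.8] [23. 20.] 0.8 z [0.053 0.055 0.057]
s blue 33 mean [0.5603 0.006  0.0553] rect c [556.9   6.7] [19.2 30.3] 87.2 z [0.054 0.055 0.057]
s yellow 332 mean [0.5716 0.2686 0.0593] rect c [543.4 281. ] [ 90.8 125.9] 72.5 z [0.055 0.059 0.066]
```

>>> {"fn": "step_arm", "kwargs": {
  "deltas": [
    [[0, 339, 811, 0, 0, 0, 0], [0, 339, 811, 0, 0, 0, 0], [0, 339, 811, 0, 0, 0, 0], [0, 339, 811, 0, 0, 0, 0], [0, 339, 811, 0, 0, 0, 0], [0, 339, 811, 0, 0, 0, 0], [0, 339, 811, 0, 0, 0, 0], [0, 339, 811, 0, 0, 0, 0], [0, 339, 811, 0, 0, 0, 0], [0, 339, 811, 0, 0, 0, 0], [0, 339, 811, 0, 0, 0, 0], [0, 339, 811, 0, 0, 0, 0], [0, 339, 811, 0, 0, 0, 0], [0, 339, 811, 0, 0, 0, 0], [0, 339, 811, 0, 0, 0, 0], [0, 339, 811, 0, 0, 0, 0], [0, 339, 811, -50, 0, 0, 0], [0, 339, 811, -86, 0, 0, 0], [0, 339, 811, -86, 0, 0, 0], [0, 339, 811, -86, 0, 0, 0]]
  ]
}}

```text
time: 2.6
position: [0.5036, 0.2857, 0.112]
orientation: [-0.471, 3.103, 0.002]
wrist_force: [-0.3, 0.6, 1.4]
grip_width: 0.0002
finger_force: 0.0
```

>>> {"fn": "step_arm", "kwargs": {
  "deltas": [
    [[0, 0, 0, -10, 0, 0, 0], [0, 0, 0, -20, 0, 0, 0], [0, 0, 0, -28, 0, 0, 0], [0, 0, 0, -34, 0, 0, 0], [0, 0, 0, -40, 0, 0, 0], [0, 0, 0, -45, 0, 0, 0], [0, 0, 0, -50, 0, 0, 0], [0, 0, 0, -55, 0, 0, 0], [0, 0, 0, -58, 0, 0, 0], [0, 0, 0, -61, 0, 0, 0], [0, 0, 0, -61, 0, 0, 0]]
  ]
}}

```text
time: 3.98
position: [0.5024, 0.2858, 0.0484]
orientation: [0.472, -3.106, 0.0]
wrist_force: [-0.5, 0.2, 0.3]
grip_width: -0.0002
finger_force: 0.0
```

Run:
```python
from h import *
a,d=bot.grab_frame("scene"); b,_=bot.grab_frame("top")
s=bot.get_state(); print(s["wrist_force"],s["position"],s["joint_torque"])
cv2.imwrite("pics/p1.png",np.hstack([cv2.resize(x,(400,400),interpolation=2) for x in(a[130:230,310:410],b[170:270,110:210])]))
```

```text
[-0.57687591  0.35614157 -0.05304785] [0.50262348 0.28594063 0.04874644] [-5.90442269e-04 -4.38711298e+01  2.13346088e+01  4.81030628e+00
 -2.18301225e-04 -2.26097609e-05]
```

View pics/p1.png

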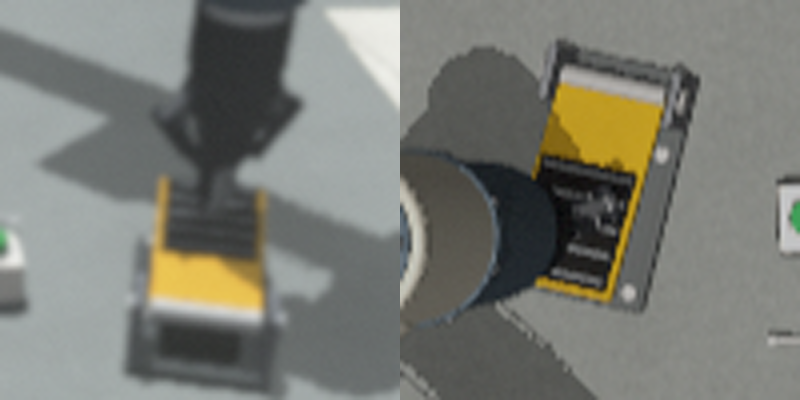

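The fingertips stand on the tread, at about (600,205) in the right-hand crop. I measure the pedal slope from depth.

```bash
cat >> h.py <<'E'
def pedal():
    im,d=bot.grab_frame("top"); W=cloud("top",d); hsv=cv2.cvtColor(im,cv2.COLOR_BGR2HSV)
    m=np.zeros(d.shape,bool); m[175:255,130:190]=1
    m&=(hsv[...,1]>130)&(hsv[...,0]>15)&(hsv[...,0]<32)&(W[...,2]>.02)
    p=W[m]; s=(p[:,:2]-[.5398,.2763])@np.array([.967,-.254])  # along switch x
    k=np.polyfit(s,p[:,2],1); print("pedal: slope",k.round(3),"z range",np.percentile(p[:,2],[3,97]).round(3),len(p),"F",bot.get_state()["wrist_force"].round(2))
E
python3 - <<'E'
from h import *
pedal()
E
```

```text
pedal: slope [-0.198  0.068] z range [0.055 0.082] 625 F [ 1.01 -0.48  0.05]
```

Run:
```python
from h import *
np.set_printoptions(linewidth=220)
z=np.load("top0.npz"); W0=cloud("top",z["d"])
im,d=bot.grab_frame("top"); W=cloud("top",d)
print((W[205:240:2,140:172:2,2]*1000).round(0)); print((W0[205:240:2,140:172:2,2]*1000).round(0))
f,cx,cy,R,t=cam("top")
for P in ([.5026,.286,.0487],[.5026,.286,.08]):
    q=R@np.array(P)+t; print(f*q[0]/q[2]+cx,f*q[1]/q[2]+cy)
```

```text
[[  1.  -3.   2.  64.  65.  63.  67.  61.  62.  61.  63.  60.  62.  64.  65.  59.]
 [  1.  -4.   2.  63.  63.  62.  62.  67.  65.  66.  56.  61.  64.  66.  60.  62.]
 [  3.  -1.  63.  70.  67.  63.  67.  65.  60.  63.  62.  63.  61.  64.  63.  59.]
 [ -1.   2.  69.  73.  70.  75.  68.  63.  67.  67.  64.  66.  62.  65.  67.  65.]
 [276.  -3.  73.  75.  71.  71.  73.  75.  71.  69.  71.  72.  73.  68.  63.  61.]
 [300. 287. 219.  71.  70.  73.  72.  70.  72.  71.  69.  72.  70.  72.  71.  62.]
 [314. 301. 284. 229.  78.  71.  71.  77.  71.  73. 178. 172.  73.  68.  65.  64.]
 [327. 310. 297. 277. 229.  73.  77.  74. 169. 175. 180. 182.  75.  72.  67.   9.]
 [337. 319. 304. 285. 241. 222. 208. 196. 190. 188. 179. 182. 174.  71.  72.  13.]
 [340. 328. 311. 291. 276. 231. 211. 193. 193. 188. 179. 177. 176.  74.  63.  10.]
 [345. 328. 313. 299. 279. 233. 215. 203. 197. 171. 172. 182. 174.  74.  nan  13.]
 [347. 331. 316. 297. 280. 236. 218. 196. 148. 157.  78.  73.  77.  72.  10.  14.]
 [346. 329. 317. 298.  nan 233. 216.  90.  79.  78.  79.  75.  76.  68.   8.  14.]
 [345. 331. 313. 291.
[... 974 characters left out ...]
6. 76. 72. 72. 70. 13.]
 [74. 78. 79. 79. 79. 78. 70. 72. 76. 76. 78. 78. 75. 74. 69. 17.]
 [72. 77. 79. 76. 78. 76. 77. 79. 77. 79. 76. 75. 76. 72. 61.  9.]
 [78. 75. 78. 78. 77. 78. 76. 77. 80. 74. 80. 73. 76. 70. 18. 11.]
 [78. 82. 79. 77. 76. 76. 73. 77. 77. 78. 79. 80. 76. 67. 14. 14.]
 [85. 81. 82. 78. 80. 78. 80. 76. 79. 79. 81. 79. 79. 73. 10. 13.]
 [82. 78. 78. 77. 84. 80. 84. 85. 83. 78. 79. 78. 78. 14. 14. 12.]
 [83. 85. 84. 80. 83. 76. 80. 81. 83. 78. 80. 79. 75. 12. 10. 14.]
 [nan 83. 82. 85. 80. 84. 82. 82. 78. 81. 85. 82. 78. 12. 15. 12.]
 [84. 82. 84. 84. 83. 85. 83. 83. 85. 82. 86. 75. 72. 14. 11. 10.]]
154.9797204340266 225.5042139404583
152.22644736203455 225.7030066576202
```

Run:
```python
from h import *
np.set_printoptions(linewidth=220)
z=np.load("scene0.npz"); W0=cloud("scene",z["d"])
im,d=bot.grab_frame("scene"); W=cloud("scene",d)
f,cx,cy,R,t=cam("scene"); print(-R.T@t)
for zz in (.03,.0487,.08,.11,.2):
    q=R@np.array([.5026,.286,zz])+t; print(zz,f*q[0]/q[2]+cx,f*q[1]/q[2]+cy)
for k in range(3): print("xyz"[k]); print((W[150:196:2,354:374:1,k]*1000).round(0))
s=bot.get_state(); print(s["qpos"],s["position"])
cv2.imwrite("pics/p2.png",cv2.resize(im[120:220,320:420],(600,600),interpolation=2))
```

```text
[ 1.57948254 -0.06390041  0.71279424]
0.03 359.9791690333853 194.44995810475112
0.0487 360.76671846357647 189.71406203384683
0.08 362.1127003951424 181.62005510952682
0.11 363.43654274722087 173.65918363485153
0.2 367.6196771550847 148.50407711479596
x
[[ 89.  88. 513. 513. 519. 523. 525. 519. 522. 525. 523. 537. 537. 540. 540. 541. 543. 544. 543. 544.]
 [113. 512. 512. 512. 524. 527. 526. 527. 521. 523. 520. 522. 520. 516. 518. 519. 515. 512. 517. 510.]
 [135. 513. 518. 523. 526. 526. 528. 526. 522. 524. 521. 521. 521. 518. 518. 514. 513. 515. 515. 515.]
 [518. 525. 521. 527. 525. 527. 520. 525. 521. 521. 526. 528. 529. 528. 527. 517. 513. 518. 518. 519.]
 [525. 525. 522. 508. 520. 523. 521. 523. 523. 522. 524. 529. 530. 529. 525. 515. 513. 519. 524. 519.]
 [524. 520. 523. 184. 180. 518. 523. 523. 521. 521. 526. 528. 520. 522. 513. 519. 519. 519. 515. 516.]
 [532. 527. 532. 206. 202. 498. 504. 522. 519. 518. 527. 523. 523. 521. 515. 515. 515. 518. 519. 515.]
 [533. 533. 528. 223. 222. 501. 506. 511. 519. 524. 527. 525. 523. 523. 514. 518. 519. 522. 520. 490.]
 [530. 530. 529. 524. 5
[... 5699 characters left out ...]
  76.  75.  74.  75.  75.  71.  74.  76.  76.  74.]
 [ 71.  72.  71.  73.  71.  74.  72.  73.  70.  72.  74.  75.  70.  72.  72.  71.  72.  72.  73.  75.]
 [ 70.  70.  71.  70.  70.  69.  71.  72.  71.  72.  72.  74.  72.  71.  71.  72.  72.  73.  73.  72.]
 [ 70.  67.  70.  69.  68.  69.  nan  67.  69.  68.  69.  69.  68.  71.  70.  71.  70.  69.  70.  68.]
 [ 71.  68.  68.  69.  69.  68.  67.  70.  67.  69.  69.  69.  68.  69.  68.  69.  71.  68.  69.  68.]
 [ 63.  60.  64.  61.  63.  63.  64.  63.  64.  65.  66.  66.  66.  66.  66.  66.  66.  69.  67.  67.]]
[ 7.87588192e-01  3.94618200e-01 -7.76371806e-02  7.11414541e-05 -1.09816613e+00 -2.05658529e+00] [0.5026198  0.28595607 0.04876829]
```

View pics/p2.png

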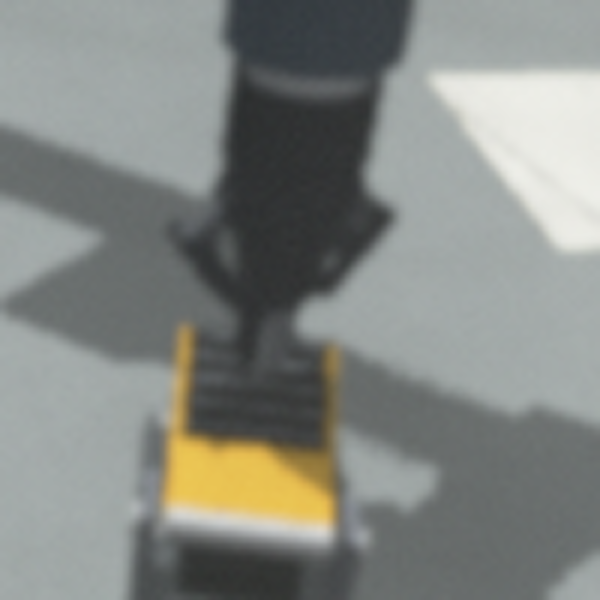

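The tips appear in contact with the tread surface, or hovering at about z = 0.08, at crop pixel (258,368). The reported TCP z is 0.049 with no force. I check the TCP height against the start frame.

Run:
```python
from h import *
np.set_printoptions(linewidth=220)
z=np.load("scene0.npz"); W=cloud("scene",z["d"])
m=np.zeros(z["d"].shape,bool); m[60:100,105:160]=1
m&=(np.abs(W[...,0]-.164)<.08)&(np.abs(W[...,1]+.525)<.09)
p=W[m]; print(len(p)); 
b=np.sort(p[:,2]); print(b[:20].round(3)); q=p[p[:,2]<b[0]+.03]; print(q.round(3)[:40])
f,cx,cy,R,t=cam("scene")
for zz in(.16,.183,.196,.215):
  for s in(-.05,.05):
    c=R@(np.array([.164,-.525,zz])+s*np.array([-.297,.956,0]))+t; print(zz,s,(f*c[:2]/c[2]+[cx,cy]).round(1))
print((W[84:98,112:156:2,2]*1000).round(0))
```

```text
890
[0.244 0.247 0.249 0.251 0.252 0.252 0.254 0.254 0.256 0.256 0.256 0.258 0.258 0.259 0.259 0.259 0.259 0.259 0.261 0.262]
[[ 0.162 -0.478  0.273]
 [ 0.158 -0.476  0.272]
 [ 0.159 -0.472  0.272]
 [ 0.162 -0.479  0.269]
 [ 0.163 -0.475  0.27 ]
 [ 0.159 -0.472  0.268]
 [ 0.183 -0.574  0.272]
 [ 0.165 -0.479  0.266]
 [ 0.161 -0.476  0.265]
 [ 0.16  -0.472  0.265]
 [ 0.153 -0.471  0.263]
 [ 0.18  -0.58   0.268]
 [ 0.192 -0.572  0.271]
 [ 0.185 -0.57   0.269]
 [ 0.188 -0.565  0.27 ]
 [ 0.168 -0.478  0.264]
 [ 0.164 -0.476  0.262]
 [ 0.156 -0.474  0.259]
 [ 0.155 -0.471  0.259]
 [ 0.189 -0.574  0.267]
 [ 0.187 -0.57   0.266]
 [ 0.189 -0.566  0.267]
 [ 0.179 -0.566  0.263]
 [ 0.164 -0.48   0.258]
 [ 0.163 -0.477  0.258]
 [ 0.156 -0.475  0.256]
 [ 0.158 -0.47   0.256]
 [ 0.188 -0.574  0.263]
 [ 0.184 -0.572  0.261]
 [ 0.195 -0.565  0.265]
 [ 0.192 -0.562  0.264]
 [ 0.163 -0.481  0.254]
 [ 0.162 -0.477  0.254]
 [ 0.157 -0.475  0.252]
 [ 0.155 -0.472  0.252]
 [ 0.19  -0.575  0.259]
 [ 0.188 -0.571  0.259]
 [ 0.179 -0.571  0.256]
 [ 0.187 -0.564  0.259]
 [ 0.143 -0.487  0.244]]
0.16 -0.05 [1
[... 1379 characters left out ...]
 275.    5.    7.    7.]
 [-200. -199. -200.  283.  283. -207. -208. -209. -209. -208. -213. -213.   -3.   -2.   -4.   -1.   -1.  273.  272.   -3.   -3.   -2.]
 [-202. -206. -207.  279.  277. -206. -205. -208. -207. -220. -212. -213.   -7.  -10.   -4.  -10.   -8.  269.  268.   -7.  -10.   -9.]
 [-203.   nan -218.  276.  274. -215. -206. -207. -210. -212. -212. -210.  -11.  -11.  -10.  -13.  -14.  266.  265.  -18.  -12.  -16.]
 [-213. -206. -213.  268.  269. -212. -209. -215. -216. -210. -206. -203.  -20.  -19.  -17.  -20.  -21.  264.  259.  -20.  -16.  -21.]
 [-215. -210. -210. -208.  266.  263. -208. -209. -212. -215. -212. -205. -210.  -26.  -28.  -25.  -28.  258.  256.  -27.  -25.  -25.]]
```

Run:
```python
from h import *
np.set_printoptions(linewidth=220)
z=np.load("scene0.npz"); W=cloud("scene",z["d"])
m=np.zeros(z["d"].shape,bool); m[60:125,105:165]=1
m&=(np.abs(W[...,0]-.164)<.1)&(np.abs(W[...,1]+.525)<.1)&(W[...,2]>.1)
v,u=np.where(m); i=np.argsort(W[m][:,2])[:8]; print(np.c_[u[i],v[i],W[m][i].round(3)])
im,d=bot.grab_frame("scene"); W=cloud("scene",d)
# gripper body features now: rows of lowest width
for r in range(120,186,4):
    c=[(u,) for u in range(330,400) if 0.44<W[r,u,0]<.58 and W[r,u,2]>.088]; 
    print(r,len(c),c[0] if c else'', np.nanmedian(W[r,[k[0] for k in c],2]).round(3) if c else '')
```

```text
[[ 1.23e+02  1.03e+02  1.83e-01 -5.65e-01  2.42e-01]
 [ 1.22e+02  1.03e+02  1.87e-01 -5.67e-01  2.43e-01]
 [ 1.23e+02  1.02e+02  1.77e-01 -5.66e-01  2.43e-01]
 [ 1.46e+02  9.90e+01  1.43e-01 -4.87e-01  2.44e-01]
 [ 1.48e+02  1.00e+02  1.63e-01 -4.75e-01  2.46e-01]
 [ 1.49e+02  9.90e+01  1.52e-01 -4.73e-01  2.47e-01]
 [ 1.21e+02  1.02e+02  1.90e-01 -5.69e-01  2.48e-01]
 [ 1.47e+02  1.00e+02  1.68e-01 -4.77e-01  2.48e-01]]
120 32 (357,) 0.31
124 31 (357,) 0.298
128 31 (357,) 0.286
132 26 (358,) 0.274
136 25 (358,) 0.256
140 26 (357,) 0.244
144 25 (357,) 0.231
148 24 (357,) 0.218
152 26 (355,) 0.194
156 34 (352,) 0.182
160 33 (348,) 0.169
164 26 (351,) 0.152
168 22 (354,) 0.139
172 12 (358,) 0.123
176 10 (359,) 0.107
180 7 (360,) 0.094
184 0
```

The tips really are about 32 mm higher than the reported TCP z, in both frames. Horizontally they agree. I go on in small steps, using force as the guide.

>>> {"fn": "step_arm", "kwargs": {
  "deltas": [
    [[0, 0, 0, -3, 0, 0, 0], [0, 0, 0, -6, 0, 0, 0], [0, 0, 0, -6, 0, 0, 0]]
  ]
}}

```text
time: 4.65
position: [0.5024, 0.2858, 0.0422]
orientation: [0.472, -3.105, 0.0]
wrist_force: [0.7, 0.3, -0.7]
grip_width: 0.0
finger_force: 0.0
```

>>> {"fn": "step_arm", "kwargs": {
  "deltas": [
    [[0, 0, 0, -4, 0, 0, 0], [0, 0, 0, -8, 0, 0, 0], [0, 0, 0, -12, 0, 0, 0], [0, 0, 0, -12, 0, 0, 0]]
  ]
}}

```text
time: 5.15
position: [0.5023, 0.2863, 0.0309]
orientation: [-0.473, 3.106, 0.001]
wrist_force: [-3.7, 0.0, 6.6]
grip_width: -0.0001
finger_force: 3.1
```

>>> {"fn": "step_arm", "kwargs": {
  "deltas": [
    [[0, 0, 0, -4, 0, 0, 0], [0, 0, 0, -8, 0, 0, 0], [0, 0, 0, -12, 0, 0, 0], [0, 0, 0, -16, 0, 0, 0], [0, 0, 0, -18, 0, 0, 0], [0, 0, 0, -18, 0, 0, 0]]
  ]
}}

```text
time: 5.9
position: [0.5018, 0.2865, 0.0137]
orientation: [0.473, -3.106, -0.002]
wrist_force: [-8.0, 1.5, 11.4]
grip_width: -0.0002
finger_force: 6.4
```

```bash
python3 -c "
from h import *
pedal()"
```

```text
pedal: slope [0.062 0.051] z range [0.042 0.057] 615 F [-7.61  1.13 11.6 ]
```

>>> {"fn": "step_arm", "kwargs": {
  "deltas": [
    [[0, 0, 0, -3, 0, 0, 0], [0, 0, 0, -5, 0, 0, 0], [0, 0, 0, -5, 0, 0, 0]]
  ]
}}

```text
time: 6.32
position: [0.5019, 0.2865, 0.0109]
orientation: [-0.474, 3.105, 0.002]
wrist_force: [-13.8, -1.0, 24.9]
grip_width: -0.0001
finger_force: 13.1
```

```bash
python3 -c "
from h import *
pedal()"
```

```text
pedal: slope [0.071 0.049] z range [0.038 0.057] 606 F [-12.85  -0.8   25.59]
```

The force jumped to 25 N while the tool moved only 3 mm, so the pedal is at its stop. I hold it there, then release.

>>> {"fn": "step_arm", "kwargs": {
  "deltas": [
    [[0, 0, 0, 0, 0, 0, 0], [0, 0, 0, 0, 0, 0, 0], [0, 0, 0, 0, 0, 0, 0], [0, 0, 0, 0, 0, 0, 0], [0, 0, 0, 0, 0, 0, 0], [0, 0, 0, 0, 0, 0, 0], [0, 0, 0, 0, 0, 0, 0], [0, 0, 0, 0, 0, 0, 0], [0, 0, 0, 10, 0, 0, 0], [0, 0, 0, 20, 0, 0, 0], [0, 0, 0, 30, 0, 0, 0], [0, 0, 0, 40, 0, 0, 0], [0, 0, 0, 60, 0, 0, 0], [0, 0, 0, 100, 0, 0, 0], [0, 0, 0, 140, 0, 0, 0], [0, 0, 0, 150, 0, 0, 0], [0, 0, 0, 150, 0, 0, 0]]
  ]
}}

```text
time: 8.5
position: [0.5022, 0.286, 0.1573]
orientation: [0.472, -3.105, -0.001]
wrist_force: [0.5, -0.4, 0.5]
grip_width: -0.0002
finger_force: 0.0
```

```bash
python3 -c "
from h import *
pedal(); s=bot.get_state(); print(s['position'],s['qpos'])"
```

```text
pedal: slope [-0.201  0.069] z range [0.055 0.083] 654 F [ 0.42 -0.24  0.95]
[0.50173467 0.2856442  0.15624292] [ 7.87586097e-01  3.24763876e-01  1.04702430e-01 -9.86384548e-04
 -1.35280475e+00 -2.05661824e+00]
```

>>> {"fn": "step_arm", "kwargs": {
  "deltas": [
    [[85, 43.5, -576, 0, 0, 0, -37], [85, 43.5, -576, 0, 0, 0, -37], [85, 43.5, -576, 0, 0, 0, -37], [85, 43.5, -576, 0, 0, 0, -37], [85, 43.5, -576, 0, 0, 0, -37], [85, 43.5, -576, 0, 0, 0, -37], [85, 43.5, -576, 0, 0, 0, -37], [85, 43.5, -576, 0, 0, 0, -37], [85, 43.5, -576, 0, 0, 0, -37], [85, 43.5, -576, 0, 0, 0, -37], [85, 43.5, -576, 0, 0, 0, -37], [85, 43.5, -576, 0, 0, 0, -37], [85, 43.5, -576, 0, 0, 0, -37], [85, 43.5, -576, 0, 0, 0, -37]]
  ]
}}

```text
time: 10.3
position: [0.5462, -0.2892, 0.1579]
orientation: [0.535, 3.095, 0.0]
wrist_force: [-1.0, 0.1, -0.5]
grip_width: 0.085
finger_force: 0.0
```

Run:
```python
from h import *
s=bot.get_state(); R=cv2.Rodrigues(s["orientation"])[0]; print(s["position"],np.degrees(np.arctan2(R[1,1],R[0,1])),R[:,2])
a,d=bot.grab_frame("scene"); W=cloud("scene",d)
m=np.zeros(d.shape,bool); m[100:175,150:230]=1; m&=(abs(W[...,0]-.55)<.09)&(abs(W[...,1]+.29)<.09)&(W[...,2]>.13)
v,u=np.where(m); p=W[m]
for sg in(-1,1):
    e=sg*((p[:,:2]-s["position"][:2])@R[:2,1])>.02; i=np.argsort(p[e][:,2])[:10]; print(np.median(p[e][i],0).round(3),p[e][:,2].min())
cv2.imwrite("pics/g1.png",cv2.resize(a[90:240,130:280],(600,600),interpolation=2))
```

```text
[ 0.54624081 -0.28915904  0.15787379] 70.37042325150185 [ 4.47720305e-04  3.86609159e-05 -9.99999899e-01]
[ 0.536 -0.33   0.208] 0.2048069479417176
[ 0.57  -0.247  0.209] 0.20486676734115952
```

View pics/g1.png

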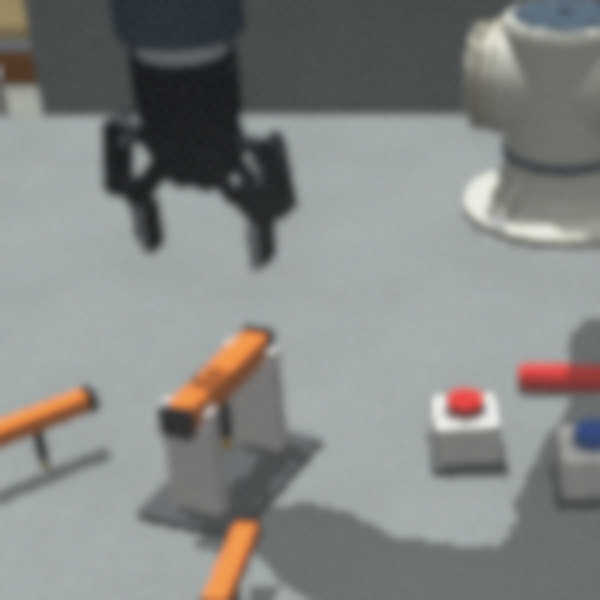

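>>> {"fn": "step_arm", "kwargs": {
  "deltas": [
    [[85, 0, 0, -40, 0, 0, 0], [85, 0, 0, -75, 0, 0, 0], [85, 0, 0, -100, 0, 0, 0], [85, 0, 0, -112, 0, 0, 0], [85, 0, 0, -112, 0, 0, 0], [85, 0, 0, -112, 0, 0, 0], [10, 0, 0, -112, 0, 0, 0], [10, 0, 0, -112, 0, 0, 0], [10, 0, 0, -112, 0, 0, 0], [10, 0, 0, -112, 0, 0, 0], [10, 0, 0, -112, 0, 0, 0], [10, 0, 0, -112, 0, 0, 0], [10, 0, 0, -112, 0, 0, 0], [10, 0, 0, -112, 0, 0, 0]]
  ]
}}

```text
time: 12.1
position: [0.5463, -0.2902, 0.0459]
orientation: [0.537, 3.095, -0.0]
wrist_force: [-0.3, 0.6, 4.6]
grip_width: 0.0233
finger_force: 59.6
```

>>> {"fn": "step_arm", "kwargs": {
  "deltas": [
    [[10, 0, 0, 5, 0, 0, 0], [10, 0, 0, 15, 0, 0, 0], [10, 0, 0, 40, 0, 0, 0], [10, 0, 0, 70, 0, 0, 0], [10, 0, 0, 100, 0, 0, 0], [10, 0, 0, 100, 0, 0, 0], [10, 0, 0, 100, 0, 0, 0]]
  ]
}}

```text
time: 12.98
position: [0.5454, -0.2897, 0.1446]
orientation: [-0.538, -3.094, -0.002]
wrist_force: [0.5, 1.2, -3.6]
grip_width: 0.0233
finger_force: 58.9
```

Run:
```python
from h import *
s=bot.get_state(); print(s["position"],s["wrist_force"],s["moment"])
a,d=bot.grab_frame("scene"); W=cloud("scene",d)
m=np.zeros(d.shape,bool); m[110:190,150:220]=1; m&=(abs(W[...,0]-.55)<.09)&(abs(W[...,1]+.29)<.09)&(W[...,2]>.12)
hsv=cv2.cvtColor(a,cv2.COLOR_BGR2HSV); o=m&(hsv[...,1]>120)&(hsv[...,0]>4)&(hsv[...,0]<30)
p=W[o&(W[...,2]>.17)]; print(len(p),cv2.minAreaRect((p[:,:2]*1000).astype(np.float32)),np.percentile(p[:,2],[5,50,95]))
dr=np.array([.94,-.342]); print("tilt",np.polyfit((p[:,:2]-[.5463,-.29])@dr,p[:,2],1))
v,u=np.where(m); i=np.argsort(W[m][:,2])[:14]; print(np.c_[u[i],v[i],W[m][i].round(4)])
cv2.imwrite("pics/g2.png",cv2.resize(a[90:240,130:280],(600,600),interpolation=2))
```

```text
[ 0.54540622 -0.28967606  0.14455917] [ 0.51885497  1.17498683 -3.60287857] [0.02834919 0.07431834 0.00707116]
134 ((573.6524047851562, -295.1722106933594), (29.18761444091797, 84.62360382080078), 75.57207489013672) [0.19590134 0.20813521 0.21028071]
tilt [-0.03804859  0.20802073]
[[ 1.830e+02  1.760e+02  5.568e-01 -2.893e-01  1.349e-01]
 [ 1.820e+02  1.750e+02  5.553e-01 -2.923e-01  1.376e-01]
 [ 1.840e+02  1.740e+02  5.493e-01 -2.871e-01  1.378e-01]
 [ 1.830e+02  1.750e+02  5.557e-01 -2.891e-01  1.379e-01]
 [ 1.840e+02  1.750e+02  5.560e-01 -2.860e-01  1.380e-01]
 [ 1.830e+02  1.740e+02  5.536e-01 -2.892e-01  1.402e-01]
 [ 1.820e+02  1.740e+02  5.548e-01 -2.920e-01  1.409e-01]
 [ 1.820e+02  1.730e+02  5.531e-01 -2.920e-01  1.435e-01]
 [ 1.830e+02  1.730e+02  5.546e-01 -2.886e-01  1.443e-01]
 [ 1.840e+02  1.720e+02  5.525e-01 -2.856e-01  1.467e-01]
 [ 1.810e+02  1.720e+02  5.532e-01 -2.947e-01  1.471e-01]
 [ 1.830e+02  1.720e+02  5.576e-01 -2.876e-01  1.495e-01]
 [ 1.840e+02  1.710e+02  5.514e-01 -2.855e-01  1.495e-01]
 [ 1.820e+02  1.720e+02  5.585e-01 -2.905e-01  1.500e-01]]
```

View pics/g2.png

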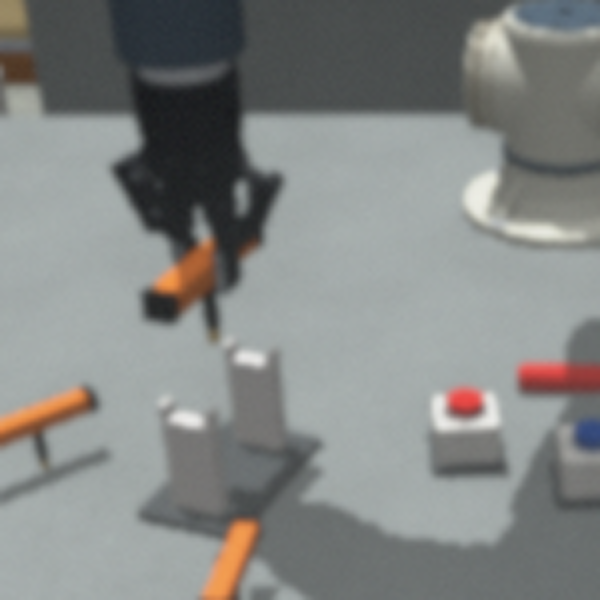

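>>> {"fn": "step_arm", "kwargs": {
  "deltas": [
    [[10, -44, 192, 0, 0, 0, 0], [10, -44, 192, 0, 0, 0, 0], [10, -44, 192, 0, 0, 0, 0], [10, -44, 192, 0, 0, 0, 0], [10, -44, 192, 0, 0, 0, 0], [10, -44, 192, 0, 0, 0, 0], [10, -44, 192, -30, 0, 0, 0], [10, -44, 192, -50, 0, 0, 0], [10, -44, 192, -62, 0, 0, 0], [10, -44, 192, -68, 0, 0, 0], [10, -44, 192, -68, 0, 0, 0], [10, -44, 192, -68, 0, 0, 0]]
  ]
}}

```text
time: 14.52
position: [0.5026, -0.0982, 0.0783]
orientation: [0.537, 3.094, 0.0]
wrist_force: [0.7, -0.1, -2.4]
grip_width: 0.0234
finger_force: 59.6
```

Run:
```python
from h import *
s=bot.get_state(); print(s["position"],s["wrist_force"],s["grip_width"])
a,d=bot.grab_frame("scene"); W=cloud("scene",d)
m=np.zeros(d.shape,bool); m[150:205,230:270]=1; hsv=cv2.cvtColor(a,cv2.COLOR_BGR2HSV)
r=m&(hsv[...,1]>130)&((hsv[...,0]<5)|(hsv[...,0]>170)); print("red z",np.percentile(W[r][:,2],[50,90,98]),W[r].mean(0))
cv2.imwrite("pics/r1.png",cv2.resize(a[140:215,210:310],(800,600),interpolation=2))
```

```text
[ 0.50264962 -0.09823258  0.07834389] [ 0.68248097 -0.10962945 -2.44208288] 0.02339192188736719
red z [0.02275979 0.05569588 0.05677834] [ 0.449204   -0.05786657  0.032243  ]
```

View pics/r1.png

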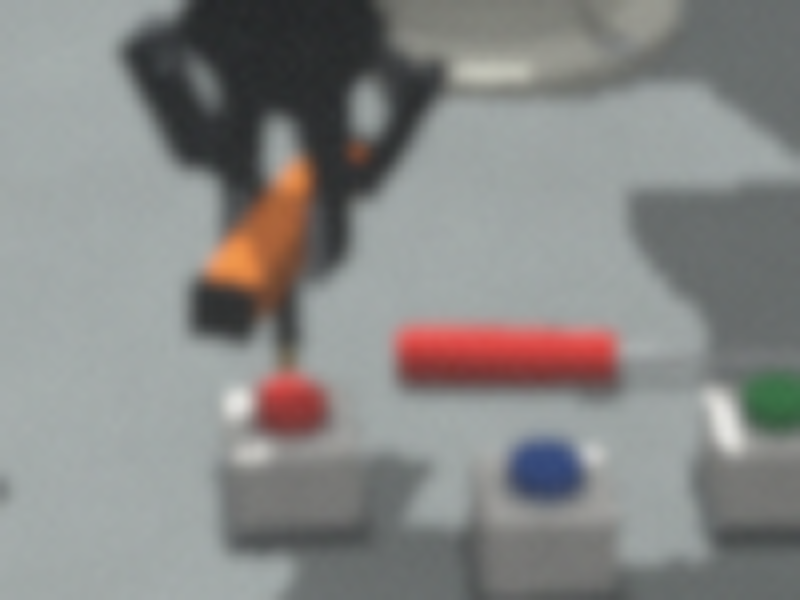

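The brass tip at crop (287,367) hovers centrally above the red stud at (291,388), about 10 mm up. I press down in small steps.

>>> {"fn": "step_arm", "kwargs": {
  "deltas": [
    [[10, 0, 0, -3, 0, 0, 0], [10, 0, 0, -6, 0, 0, 0], [10, 0, 0, -8, 0, 0, 0], [10, 0, 0, -10, 0, 0, 0], [10, 0, 0, -12, 0, 0, 0], [10, 0, 0, -12, 0, 0, 0]]
  ]
}}

```text
time: 15.32
position: [0.5021, -0.0982, 0.0657]
orientation: [0.538, 3.095, -0.0]
wrist_force: [-1.2, 1.2, -0.4]
grip_width: 0.0232
finger_force: 59.8
```

>>> {"fn": "step_arm", "kwargs": {
  "deltas": [
    [[10, 0, 0, -1, 0, 0, 0], [10, 0, 0, -2, 0, 0, 0], [10, 0, 0, -2, 0, 0, 0]]
  ]
}}

```text
time: 15.7
position: [0.5021, -0.0982, 0.0637]
orientation: [0.538, 3.095, -0.0]
wrist_force: [-1.2, 0.9, 0.7]
grip_width: 0.0233
finger_force: 59.9
```

```bash
cat >> h.py <<'E'
def stud(n):
    z=np.load("scene0.npz"); W0=cloud("scene",z["d"]); a,d=bot.grab_frame("scene"); W=cloud("scene",d); s=bot.get_state()
    hsv=cv2.cvtColor(a,cv2.COLOR_BGR2HSV).astype(int); h0=cv2.cvtColor(z["im"],cv2.COLOR_BGR2HSV).astype(int)
    u0,u1,v0,v1=(237,258,183,197) if n=="red" else (267,290,190,207)
    ok=lambda h:(h[...,1]>120)&(((h[...,0]<6)|(h[...,0]>170)) if n=="red" else (h[...,0]>100)&(h[...,0]<130))
    B=np.zeros(d.shape,bool); B[v0:v1,u0:u1]=1
    for h,w in((h0,W0),(hsv,W)):
        m=B&ok(h)&(w[...,2]>.035); v,u=np.where(m); print(m.sum(),"row min/mean",v.min(),v.mean().round(2),"z",np.percentile(w[m][:,2],[50,75,90]).round(4))
    print("F",s["wrist_force"].round(2),"pos",s["position"].round(4),"t",s["time"])
E
python3 -c "
from h import *
stud('red')"
```

```text
34 row min/mean 188 189.94 z [0.0546 0.0557 0.0565]
24 row min/mean 189 190.92 z [0.0513 0.0523 0.0534]
F [-0.7  -0.18  1.48] pos [ 0.5021 -0.0981  0.0637] t 15.75
```

The stud has sunk about 3 mm. I press 1 mm more, hold 0.75 s, then lift and move over the blue stud.

>>> {"fn": "step_arm", "kwargs": {
  "deltas": [
    [[10, 0, 0, -1, 0, 0, 0], [10, 0, 0, -1, 0, 0, 0], [10, 0, 0, -1, 0, 0, 0], [10, 0, 0, -1, 0, 0, 0], [10, 0, 0, -1, 0, 0, 0], [10, 0, 0, -1, 0, 0, 0], [10, 0, 0, 10, 0, 0, 0], [10, 0, 0, 30, 0, 0, 0], [10, 0, 0, 40, 0, 0, 0], [10, 50, 103, 40, 0, 0, 0], [10, 50, 103, 40, 0, 0, 0], [10, 50, 103, 40, 0, 0, 0], [10, 50, 103, 25, 0, 0, 0], [10, 50, 103, 14, 0, 0, 0], [10, 50, 103, 14, 0, 0, 0]]
  ]
}}

```text
time: 17.62
position: [0.5505, 0.0038, 0.076]
orientation: [-0.539, -3.092, 0.002]
wrist_force: [-0.3, -0.8, -1.7]
grip_width: 0.0229
finger_force: 60.1
```

>>> {"fn": "step_arm", "kwargs": {
  "deltas": [
    [[10, 0, 0, -4, 0, 0, 0], [10, 0, 0, -8, 0, 0, 0], [10, 0, 0, -10, 0, 0, 0], [10, 0, 0, -12, 0, 0, 0], [10, 0, 0, -14, 0, 0, 0], [10, 0, 0, -14, 0, 0, 0]]
  ]
}}

```text
time: 18.38
position: [0.5521, 0.0048, 0.0638]
orientation: [0.537, 3.095, -0.0]
wrist_force: [-1.4, -1.1, 0.2]
grip_width: 0.0232
finger_force: 60.5
```

```bash
python3 -c "
from h import *
stud('blue')
stud('red')
a,d=bot.grab_frame('scene')
cv2.imwrite('pics/b1.png',cv2.resize(a[140:215,210:310],(800,600),interpolation=2))"
```

```text
34 row min/mean 195 197.76 z [0.0551 0.0565 0.057 ]
10 row min/mean 198 199.4 z [0.0516 0.052  0.0529]
F [-1.52 -0.7   1.06] pos [0.5521 0.0048 0.0639] t 18.425
34 row min/mean 188 189.94 z [0.0546 0.0557 0.0565]
33 row min/mean 188 189.88 z [0.0548 0.0558 0.056 ]
F [-0.5  -0.56  2.07] pos [0.5521 0.0048 0.0639] t 18.475
```

View pics/b1.png

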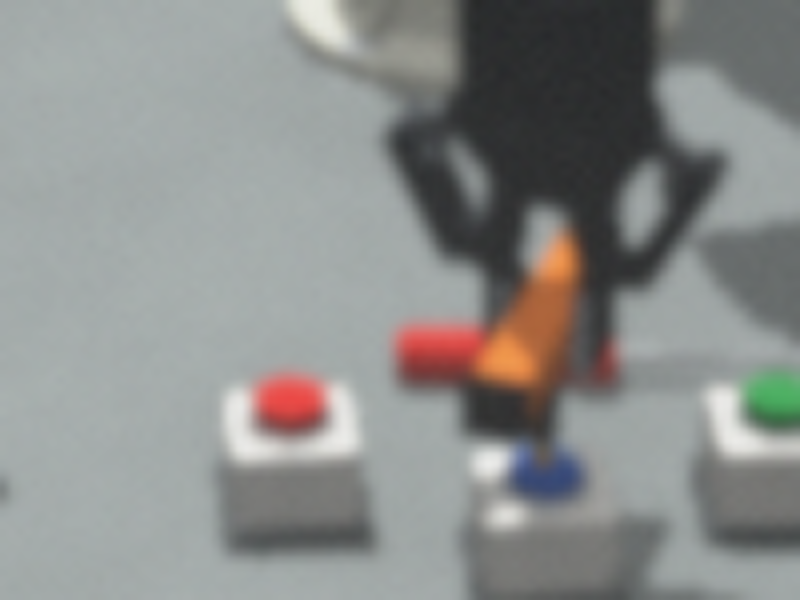

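The tip at (545,455) stands on the visibly sunken blue stud, and the red stud is up again. I hold, lift, then return above the cradle.

>>> {"fn": "step_arm", "kwargs": {
  "deltas": [
    [[10, 0, 0, -1, 0, 0, 0], [10, 0, 0, -1, 0, 0, 0], [10, 0, 0, -1, 0, 0, 0], [10, 0, 0, -1, 0, 0, 0], [10, 0, 0, -1, 0, 0, 0], [10, 0, 0, -1, 0, 0, 0], [10, 0, 0, 10, 0, 0, 0], [10, 0, 0, 50, 0, 0, 0], [10, 0, 0, 82, 0, 0, 0], [10, 0, 0, 82, 0, 0, 0], [10, -6, -295, 82, 0, 0, 0], [10, -6, -295, 82, 0, 0, 0], [10, -6, -295, 82, 0, 0, 0], [10, -6, -295, 82, 0, 0, 0], [10, -6, -295, 82, 0, 0, 0], [10, -6, -295, 82, 0, 0, 0], [10, -6, -295, 82, 0, 0, 0], [10, -6, -295, 82, 0, 0, 0]]
  ]
}}

```text
time: 20.78
position: [0.5461, -0.289, 0.1453]
orientation: [-0.536, -3.095, -0.001]
wrist_force: [0.1, 0.1, -2.5]
grip_width: 0.0231
finger_force: 60.3
```

Run:
```python
from h import *
s=bot.get_state(); R=cv2.Rodrigues(s["orientation"])[0]; print(s["position"],s["time"],s["wrist_force"],np.degrees(np.arctan2(R[1,1],R[0,1])))
a,d=bot.grab_frame("scene"); W=cloud("scene",d)
m=np.zeros(d.shape,bool); m[110:190,150:220]=1; m&=(abs(W[...,0]-.55)<.09)&(abs(W[...,1]+.29)<.09)&(W[...,2]>.12)
hsv=cv2.cvtColor(a,cv2.COLOR_BGR2HSV); o=m&(hsv[...,1]>120)&(hsv[...,0]>4)&(hsv[...,0]<30)
p=W[o&(W[...,2]>.17)]; print(len(p),cv2.minAreaRect((p[:,:2]*1000).astype(np.float32)),np.percentile(p[:,2],[5,50,95]))
dr=np.array([.94,-.342]); print("tilt",np.polyfit((p[:,:2]-[.5463,-.29])@dr,p[:,2],1))
i=np.argsort(W[m][:,2])[:5]; print(W[m][i].round(4).mean(0))
```

```text
[ 0.54611435 -0.28897596  0.14530974] 20.775 [ 0.1160724   0.07327413 -2.45434439] 70.3658386983732
135 ((572.82080078125, -294.2095947265625), (28.697559356689453, 89.80020904541016), 76.00764465332031) [0.19729639 0.20881857 0.2112573 ]
tilt [-0.03894783  0.20852422]
[ 0.5535  -0.29006  0.13808]
```

Pose in the hand is unchanged from the lift. I lower it into the saddles.

>>> {"fn": "step_arm", "kwargs": {
  "deltas": [
    [[10, 0, 0, -30, 0, 0, 0], [10, 0, 0, -60, 0, 0, 0], [10, 0, 0, -80, 0, 0, 0], [10, 0, 0, -90, 0, 0, 0], [10, 0, 0, -95, 0, 0, 0], [10, 0, 0, -98, 0, 0, 0], [10, 0, 0, -99, 0, 0, 0], [10, 0, 0, -99, 0, 0, 0]]
  ]
}}

```text
time: 21.82
position: [0.5462, -0.2903, 0.047]
orientation: [0.538, 3.095, -0.0]
wrist_force: [0.1, -0.8, -2.6]
grip_width: 0.0231
finger_force: 60.3
```

>>> {"fn": "step_arm", "kwargs": {
  "deltas": [
    [[10, 0, 0, -1, 0, 0, 0], [10, 0, 0, -1, 0, 0, 0], [10, 0, 0, -1, 0, 0, 0]]
  ]
}}

```text
time: 22.2
position: [0.5463, -0.2903, 0.046]
orientation: [0.537, 3.095, -0.0]
wrist_force: [-0.9, 0.3, -0.2]
grip_width: 0.0232
finger_force: 60.5
```

>>> {"fn": "step_arm", "kwargs": {
  "deltas": [
    [[28, 0, 0, 0, 0, 0, 0], [34, 0, 0, 0, 0, 0, 0], [45, 0, 0, 0, 0, 0, 0], [60, 0, 0, 0, 0, 0, 0], [85, 0, 0, 0, 0, 0, 0], [85, 0, 0, 0, 0, 0, 0], [85, 0, 0, 0, 0, 0, 0], [85, 0, 0, 0, 0, 0, 0], [85, 0, 0, 20, 0, 0, 0], [85, 0, 0, 60, 0, 0, 0], [85, 0, 0, 110, 0, 0, 0], [85, 0, 0, 160, 0, 0, 0], [85, -40, 150, 180, 0, 0, 0], [85, -40, 150, 180, 0, 0, 0], [85, -40, 150, 180, 0, 0, 0], [85, -40, 150, 180, 0, 0, 0], [85, -40, 150, 180, 0, 0, 0]]
  ]
}}

```text
time: 24.32
position: [0.506, -0.1403, 0.2255]
orientation: [-0.537, -3.095, 0.0]
wrist_force: [-0.7, -0.8, -1.0]
grip_width: 0.0852
finger_force: 0.0
```

Run:
```python
from h import *
s=bot.get_state(); print(s["position"],s["time"],s["grip_width"])
z=np.load("scene0.npz"); a,d=bot.grab_frame("scene")
for im,D in((z["im"],z["d"]),(a,d)):
    W=cloud("scene",D); hsv=cv2.cvtColor(im,cv2.COLOR_BGR2HSV); B=np.zeros(D.shape,bool); B[168:200,165:203]=1
    o=B&(hsv[...,1]>120)&(hsv[...,0]>5)&(hsv[...,0]<30)&(W[...,2]>.085); p=W[o]; t=W[o&(W[...,2]>.104)]
    print(o.sum(),cv2.minAreaRect((p[:,:2]*1000).astype(np.float32)),np.percentile(p[:,2],[5,50,95]).round(4),"tilt",np.polyfit((t[:,:2]-[.5463,-.29])@[.94,-.342],t[:,2],1).round(3))
pedal(); stud('red'); stud('blue')
cv2.imwrite("pics/e1.png",cv2.resize(a[110:260,110:310],(800,600),interpolation=2))
```

```text
[ 0.50604939 -0.14030296  0.22553526] 24.325 0.0851575084608457
204 ((549.855712890625, -287.8219909667969), (23.707969665527344, 129.12454223632812), 69.5155258178711) [0.0986 0.1092 0.1116] tilt [0.    0.109]
196 ((551.1578979492188, -288.1192932128906), (23.221904754638672, 127.63835144042969), 70.86811065673828) [0.1    0.1095 0.1118] tilt [-0.     0.109]
pedal: slope [-0.165  0.067] z range [0.055 0.084] 673 F [-0.08 -0.16 -0.9 ]
34 row min/mean 188 189.94 z [0.0546 0.0557 0.0565]
33 row min/mean 188 189.88 z [0.0552 0.0558 0.0563]
F [0.24 0.57 0.03] pos [ 0.506  -0.1409  0.2251] t 24.475
34 row min/mean 195 197.76 z [0.0551 0.0565 0.057 ]
34 row min/mean 195 197.76 z [0.0549 0.056  0.0564]
F [-0.78 -0.97 -0.49] pos [ 0.506  -0.1409  0.2251] t 24.525
```

View pics/e1.png

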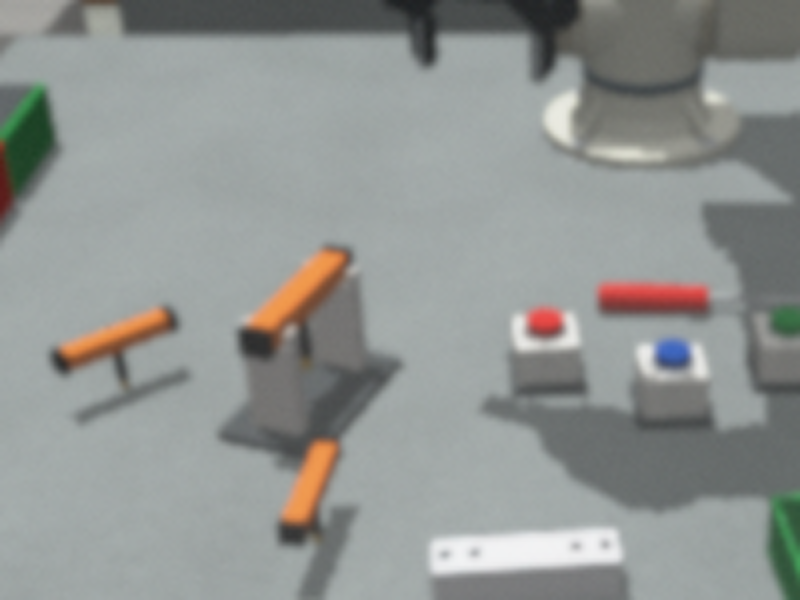

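The large probe lies level in both saddles at (300,300), within about 1 mm of where it started. Both studs and the pedal are up, the bystanders in view look unmoved, and the gripper is clear. I hand in the job.

```bash
python3 -c "
from plant import bot
print(bot.job_done())"
```

```text
the job is handed in; nothing more can be done
None
```

I pressed the pedal to its stop, held it for about a second and let it come up, touched the red and then the blue stud with the largest probe, laid the probe back in its cradle and handed in the job at about 24.5 s; no verdict came back.

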